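# Make up the espresso and cupping kits

## Robot

A 6-joint arm with a two-finger parallel gripper is mounted at the origin on the work surface. World frame = base frame: x ahead of the robot, y to its left, z up, the work surface at z = 0. Lengths are in mm, angles in rad, forces in N, time in s.
With the tool pointing down it reaches from about 325 to 775 mm from the base axis. Payload 5.5 kg.
Tool frame: the origin (TCP) lies midway between the tips of the shut fingers; the grasp point (between the pads) lies 19 mm behind it (ctrl.pinch_z is the distance from the TCP to the grasp point, in mm); z points along the fingers, y is the line along which they close (so a half turn about z gives the same grasp; the last joint's range is limited). The gripper opens to 85 mm and grips with 20 to 120 N. Pads are 22 mm wide; open, the fingers measure 114 mm over their backs; the gripper's body (76 mm by 85 mm) begins 54 mm behind the grasp point. The pads swing forward as they close: fully open they stand 13 mm farther back than shut.
Start: joints at [1.22, 0.091, 1.231, -0, 1.82, -0.057], TCP at [173.759, 574.303, 209.075] pointing down, gripper open.
Joint ranges: [-2.87, 2.87], [-0.86, 2.18], [0.17, 2.46], [-1.51, 4.65], [0.06, 2.69], [-2.65, 2.65]. Speed limits (rad/s): [2.57, 2.57, 3.01, 3.14, 3.14, 3.14].

## Interface

Orientations are given as a rotation vector (axis times angle).
In Python, from rig import ctrl gives the robot as it stands.
- The arm moves only by the tool play_rows, never from a script. Its argument "series" is a list that holds one entry, the list of rows, each a list of 7 numbers: the opening, from -1 (shut) to 1 (fully open), so that 0 is half open, then the shift along the tool's x, y, z in units of 40 mm (1.0 is 40 mm), then the turn, a rotation vector about the tool's x, y, z in units of 5 degrees (1.0 is 5 degrees). In form: [[[grip, dx, dy, dz, ax, ay, az], ...]]. A call has 1 to 10 rows; each row is the pose to reach, as a shift and turn from the pose commanded when the call began, along the tool's axes at that moment; what a row does not reach only later rows make up. A row lasts 1/12 s, in which the tool goes at most 41.7 mm and 7.16 degrees, less where a joint would pass 70% of its speed; a pose out of reach is approached as far as the arm can. A call with a gripper value outside its range is refused whole. The fingers move at their own pace and stop on an object; "squeeze" is the grip in N (left out, the last holds). Time passes only in rows, so rows that repeat a pose let the fingers close. It gives the time, the measured TCP pose, the force, the opening and the grip force at its end, in the units of the state.
- ctrl.sense(): the state, without advancing time (a new reading comes with each control period).
- ctrl.capture(name): name is "side" or "top"; returns the picture (480x640x3 uint8, red, green, blue); there is no depth.
- ctrl.calibration(name): a dict with "K" (3x3 intrinsics, pixels), "rvec" (rotation vector, rad) and "tvec" (3), from world to camera coordinates, as OpenCV has them. Camera axes: x right, y down, z forward; pixel columns grow to the right and rows downward; lengths in mm; the calibration is good to about 2 mm. A picture is of the moment at which its call begins. calibration takes no time and is no camera call.
- ctrl.close_job(): hands the job in; it is judged then, once.
Trained networks look in the newest picture that a camera, given by its name, has taken for a name from the list of things; names that differ only in an ending like _2 or _b are one class to them, and where a whole thing is asked for, a point or a joint stands for the part that bears it (a point fixed in the world has none). Each returns a list of dicts, best first, with "score" (0 to 1); they miss things now and then, are a little off and sometimes report something else, mostly with a low value. They report only what shows in the picture. A call takes as long as a camera call.
- ctrl.boxes_of(name, camera): "rect" ([centre column, centre row, width, height] as shares, 0 to 1, of the picture: columns of its width, rows of its height, round what is visible of it).
- ctrl.masks_of(name, camera): "pixels" (480x640 bool, what is visible of it) and "rect" ([centre column, centre row, width, height] as shares, 0 to 1, of the picture: columns of its width, rows of its height, round what is visible of it).
- ctrl.spot_point(name, camera): "xy" ([column, row] as shares, 0 to 1, of the picture: columns of its width, rows of its height: a listed point, or the origin of a listed thing).
The state is a dict: "time": time; "q": joint angles; "dq": joint speeds; "joint_torque": joint torques, N m; "eef_pos": TCP position; "tcp_rot": TCP orientation; "ft_force": force on the tool from outside, world axes, zero at the start; "torque": the same for the moment, N m; "width": opening from 0.0 (shut) to 1.0 (fully open); "grasp_force": force on a finger pad.
Only numpy, scipy, OpenCV 4.12 (cv2) and the standard library are available. Lean on these libraries where they do the work, as an engineer would, in place of code of your own. Each camera call takes 0.05 s, during which the arm holds its last target. There are 200 camera calls.

## Task

Make up two kits for the tasting: in the three-compartment wooden tray put the tamper in the widest compartment, the round jar in the middle one and the small cup in the narrowest; in the two-compartment tray put the wide bowl in the larger compartment and the square tin in the smaller. Stand every piece upright and flat on the floor of its compartment, setting it down rather than dropping it. Leave the brass weight, the brush and the cork where they are.

Things in the scene. Friction and masses are not known exactly. Their poses are not given: they have to be found in the camera images.
- tamper: coffee tamper standing on its base: polished steel disc 58 mm across and 20 mm thick, a neck tapering to 18 mm across at 34 mm height, and a dark wooden handle on top, round, 32 mm across from 52 to 74 mm height; 84 mm tall in all, about 300 g. Starts upright on the counter. Origin: centre of the underside, z up, along the handle; it is round, so its yaw has no meaning.
- jar: closed round jar of amber glass with a flat steel lid, 44 mm across, 70 mm tall, about 130 g. Starts upright on the counter. Origin: centre of the underside, z up; round.
- cup: small white ceramic tasting cup without handle, empty, the narrower of the two white vessels: 46 mm across at the rim and 45 mm at 12 mm height (nearly straight wall, 4 mm thick), 50 mm tall, about 90 g. Starts upright on the counter. Origin: centre of the underside, z up; round.
- bowl: white ceramic tasting bowl without handle, empty, the wider of the two white vessels: 66 mm across at the rim and 62 mm at 12 mm height (nearly straight wall, 4 mm thick), foot 48 mm across, 50 mm tall, about 140 g. Starts upright on the counter. Origin: centre of the underside, z up; round. The rows of larger bowls, 90 mm across, at the far sides of the counter are not meant.
- tin: closed square metal tin, 44 x 44 mm body with a slip lid 46 x 46 mm covering its top 10 mm, 58 mm tall, about 120 g. Starts upright on the counter. Origin: centre of the underside, z up, x and y along its sides.
- espresso_tray: long wooden tray with three compartments in a row, fixed to the counter. 96 mm wide (its x) and 244 mm long (its y); floor 5 mm thick, rims and dividers 4 mm thick and 16 mm high. Origin: centre of the underside. All compartments are 88 mm in x and centred at x = 0; along y the narrowest is 62 mm long, centred at y = -87 mm; the middle one 74 mm, centred at y = -15 mm; the widest 92 mm, centred at y = +72 mm.
- cupping_tray: shorter wooden tray with two compartments, fixed to the counter. 96 mm wide (its x) and 180 mm long (its y); floor 5 mm thick, rims and divider 4 mm thick and 16 mm high. Origin: centre of the underside. Both compartments are 88 mm in x and centred at x = 0; along y the larger is 98 mm long, centred at y = -37 mm; the smaller 70 mm, centred at y = +51 mm.
- weight: brass calibration weight of the scale, 26 mm across, 34 mm tall with a small knob, standing among the stock; not part of the kits, to be left alone. Origin: centre of its underside.
- brush: small grinder brush, 130 mm long, up to 24 mm wide and 14 mm high, lying among the stock roughly along world x; not part of the kits, to be left alone. Origin: underside, midway along it; x along the brush from handle to bristles.
- cork: tapered cork stopper, 26 mm across, 32 mm tall, standing among the stock; not part of the kits, to be left alone. Origin: centre of its underside.

How it is judged:
By the outcome, as a careful person would: the job done as asked, in the order asked, and still so for the second after the job is handed in, with the robot touching nothing.
It also fails if it takes over 136 s, if anything falls off the work surface, if the arm or the gripper's body presses on something with over 40 N, if the wrist force passes 120 N, or if a joint passes its speed limit or range.

## Working session

There is one attempt and no reset: what is moved stays moved. The work goes in short steps, Python scripts to look and compute and a tool call to move; the robot and the scene stay as the last step left them, time stands still between calls to the robot, and variables do not carry over. Pictures are saved under pics/ and viewed, at most 14 in all, crops included, and the job is handed in when it is done.

Besides the shell and the picture viewer there is one more tool, called after ">>>" as a command line: name --argument value ..., lists and objects as JSON in quotes. play_rows: Moves the arm, as the interface text tells. Its arguments: {"type":"object","properties":{"series":{"type":"array","items":{"type":"array","items":{"type":"array","items":{"type":"number"}}}},"squeeze":{"type":"number"}},"required":["series"]}

```bash
mkdir -p pics; ls
python3 - <<'E'
from rig import ctrl
import cv2,numpy as np
s=ctrl.sense();print(s)
for n in("side","top"):
    im=ctrl.capture(n);cv2.imwrite(f"pics/{n}0.png",im[:,:,::-1])
    c=ctrl.calibration(n);R=cv2.Rodrigues(np.array(c["rvec"]))[0];print(n,c["K"],-R.T@np.array(c["tvec"]).ravel(),R[2])
E
```

```text
pics
{'time': 0.0, 'q': array([ 1.22029588e+00,  9.18647929e-02,  1.23190142e+00, -1.59981458e-05,
        1.81984497e+00, -5.67473460e-02]), 'dq': array([ 1.33125548e-05, -1.69769376e-03, -2.97796958e-04,  3.76977475e-04,
        2.06772097e-03,  9.27533413e-04]), 'joint_torque': array([ 1.22683887e-03, -4.58724082e+01, -4.18025315e+01, -5.39348449e-06,
        1.12951419e-02, -7.69636472e-06]), 'eef_pos': array([173.6427561 , 573.96116564, 207.93862079]), 'tcp_rot': array([-0.4597174 , -3.10737598,  0.00310974]), 'ft_force': array([ 0.03434138, -0.22649672,  0.26962171]), 'torque': array([0.02979509, 0.03809911, 0.0133835 ]), 'grasp_force': 0.0, 'width': 1.002444087788331}
side [[435.03691994   0.         313.1897566 ]
 [  0.         435.03691994 238.0793014 ]
 [  0.           0.           1.        ]] [ 468.42694245 -618.73493252  816.59246714] [ 0.10578007  0.63409456 -0.76598608]
top [[475.21929627   0.         321.55085309]
 [  0.         475.21929627 233.38653925]
 [  0.           0.           1.        ]] [ 491.18559708   18.90877295 1071.73157666] [ 0.07008915 -0.00205283 -0.99753862]
```

View pics/side0.png

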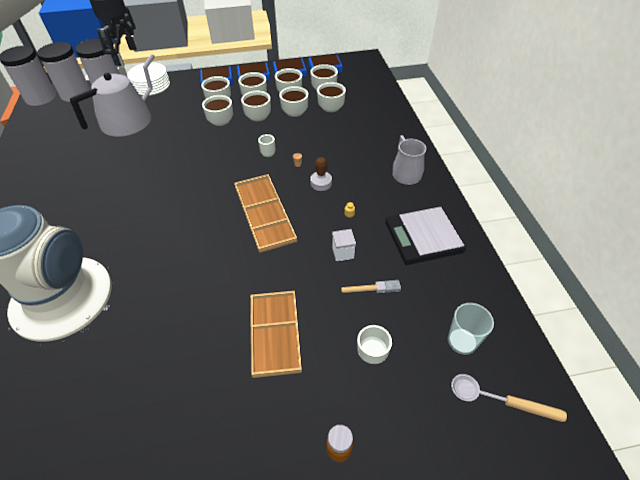

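View pics/top0.png

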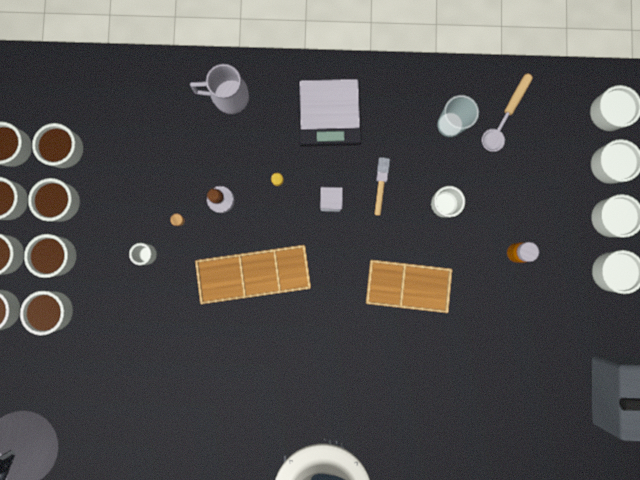

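```bash
cat > h.py <<'E'
from rig import ctrl
import cv2,numpy as np
def ray(cam,u,v):
    c=ctrl.calibration(cam);R=cv2.Rodrigues(np.array(c["rvec"]))[0];t=np.array(c["tvec"]).ravel()
    return -R.T@t, R.T@np.linalg.solve(c["K"],[u,v,1])
def onz(cam,u,v,z):
    o,d=ray(cam,u,v);return o+d*(z-o[2])/d[2]
def proj(cam,P):
    c=ctrl.calibration(cam);return cv2.projectPoints(np.array(P,float).reshape(-1,3),np.array(c["rvec"]),np.array(c["tvec"]),np.array(c["K"]),None)[0][:,0]
E
python3 - <<'E'
from h import *
np.set_printoptions(precision=1,suppress=True)
for cam in("side","top"):
  ctrl.capture(cam)
  for n in "tamper jar cup bowl tin espresso_tray cupping_tray weight brush cork".split():
    print(cam,n)
    for d in ctrl.spot_point(n,cam)[:2]:
        u,v=d["xy"][0]*640,d["xy"][1]*480;print("  pt %.2f"%d["score"],np.array([u,v]),onz(cam,u,v,0)[:2])
    for d in ctrl.masks_of(n,cam)[:2]:
        r=np.array(d["rect"])*[640,480,640,480];print("  mk %.2f"%d["score"],r, d["pixels"].sum())
E
```

```text
side tamper
  pt 0.76 [322.4 184.5] [640.7 240.1]
  mk 0.88 [323.8 175.2  20.8  32.4] 529
side jar
  pt 0.70 [339.4 450.2] [ 537.8 -424.6]
  mk 0.92 [339.9 442.   24.6  35.3] 810
side cup
  pt 0.61 [271.6 153.7] [520.7 398.9]
  mk 0.59 [265.4 214.7  62.2  78.5] 2758
  mk 0.57 [267.1 145.9  13.1  23.4] 259
side bowl
  pt 0.93 [374.2 352.3] [ 646.4 -260.4]
  mk 0.87 [376.4 344.3  34.6  36.7] 1105
side tin
  pt 0.96 [340.6 257.4] [633.7 -14. ]
  mk 0.98 [343.3 246.8  23.8  24.7] 610
side espresso_tray
  pt 0.68 [266.5 210.1] [479.6 174.3]
  pt 0.36 [270.5 152.2] [518.4 406.3]
  mk 0.95 [264.8 214.4  62.8  75.3] 2753
side cupping_tray
  pt 0.73 [273.4 336. ] [ 452.3 -186.1]
  mk 0.67 [277.  335.8  52.2  87.4] 3853
side weight
  pt 0.45 [349.5 213. ] [688.2 121.8]
  mk 0.67 [348.7 209.4   4.6  14.8] 123
side brush
  pt 0.85 [374. 291.] [ 685.5 -119.7]
  pt 0.20 [372.4 352.9] [ 642.6 -260.9]
  mk 0.65 [371.6 288.   60.8  13.3] 471
  mk 0.20 [275.8 335.1  53.9  86.6] 3941
side cork
  pt 0.50 [295.7 165.3] [581.8 333.5]
  mk 0.46 [298.5 160.3   6.6  13.2] 83
top tamper
  pt 0.80 [221.6 200.2
[... 359 characters left out ...]
mk 0.78 [448.6 201.6  33.9  31.5] 747
  mk 0.27 [144.6 255.1  25.5  21.5] 475
top tin
  pt 0.80 [329.9 203.2] [635.8  -0.4]
  pt 0.44 [182.7 225.4] [575.8 331. ]
  mk 0.65 [329.5 201.8  23.5  24.2] 482
top espresso_tray
  pt 0.78 [254.9 275. ] [468.7 163.7]
  mk 0.57 [255.3 273.4 112.8  59.2] 4732
  mk 0.36 [330.5 199.2  23.4  25.4] 519
top cupping_tray
  pt 0.92 [404.2 285.5] [ 454.4 -172.1]
  pt 0.44 [220.1 200.4] [635.1 249. ]
  mk 0.79 [408.6 285.8  84.7  51.4] 3564
  mk 0.65 [218.6 200.6  29.   24.4] 565
top weight
  pt 0.68 [275.2 181.3] [682.4 125.5]
top brush
  pt 0.76 [380.8 188.7] [ 672.2 -115.3]
  mk 0.78 [383.  186.1  10.9  55.9] 442
top cork
  pt 0.54 [179.8 222.1] [583.1 338. ]
```

The side view shows the stock on the right of the trays: cup (267,146), cork (298,160), tamper (321,178), tin (343,246), bowl (374,344) and jar (340,443). In the top view the espresso tray's wide end is on the left, towards +y, and the cupping tray's small end is also on the left. The networks agree with the pictures. Next I'll refine the poses by fitting silhouettes in both views.

```bash
cat > fit.py <<'E'
from h import *
from scipy.optimize import minimize
a=np.linspace(0,2*np.pi,40)
ring=lambda r,z:np.c_[r*np.cos(a),r*np.sin(a),0*a+z]
box=lambda w,l,z:np.array([[i*w/2,j*l/2,z] for i in(-1,1) for j in(-1,1)])
M=dict(tamper=[np.r_[ring(29,0),ring(29,20)],np.r_[ring(9,20),ring(9,60)],np.r_[ring(12,46),ring(16,52),ring(16,74),ring(10,84)]],
 jar=[np.r_[ring(22,0),ring(22,70)]],cup=[np.r_[ring(20,0),ring(22.5,12),ring(23,50)]],bowl=[np.r_[ring(24,0),ring(31,12),ring(33,50)]],
 tin=[np.r_[box(44,44,0),box(46,46,58)]],espresso_tray=[np.r_[box(96,244,0),box(96,244,16)]],cupping_tray=[np.r_[box(96,180,0),box(96,180,16)]])
def sil(n,cam,p):
    m=np.zeros((960*2,1280*2),np.uint8);c,s=np.cos(p[2]),np.sin(p[2])
    for part in M[n]:
        P=part@np.array([[c,s,0],[-s,c,0],[0,0,1]])+[p[0],p[1],p[3] if len(p)>3 else 0]
        cv2.fillConvexPoly(m,cv2.convexHull((proj(cam,P)*4+2).round().astype(int)),1)
    return cv2.resize(m.astype(np.float32),(640,480),interpolation=cv2.INTER_AREA)
def fit(n,p0,cams=("side","top"),yaw=None,thr=60):
    obs=[]
    for cam in cams:
        im=ctrl.capture(cam);roi=cv2.dilate((sil(n,cam,p0)>0).astype(np.uint8),np.ones((17,17)))
        b=((im.max(2)>thr)&(roi>0)).astype(np.uint8)
        k,l,st,_=cv2.connectedComponentsWithStats(b);b=(l==1+st[1:,4].argmax()).astype(np.uint8)
        cs=cv2.findContours(b,cv2.RETR_EXTERNAL,cv2.CHAIN_APPROX_NONE)[0];b=cv2.drawContours(b,cs,-1,1,-1);obs.append(b)
    z=p0[3:]
    def f(p,o=obs,cc=cams):
        q=[p[0],p[1],p[2] if len(p)>2 else p0[2],*z];e=0
        for cam,b in zip(cc,o):
            s=sil(n,cam,q);e+=np.abs(s-b).sum()/b.sum()
        return e
    x0=p0[:3] if yaw else p0[:2];d=np.array([8,8,.15])[:len(x0)]
    out=[]
    for o,cc in [(obs,cams)]+([([obs[i]],[cams[i]]) for i in range(len(cams))] if len(cams)>1 else []):
        r=minimize(f,x0,args=(o,cc),method="Nelder-Mead",options=dict(initial_simplex=np.r_[[x0],x0+np.diag(d)],xatol=.05,fatol=1e-4));out.append((r.x.round(2),round(r.fun,3)))
    return out
E
python3 - <<'E'
from fit import *
for n,p,y in [("tamper",[638,243,0],0),("jar",[536,-423,0],0),("cup",[516,401,0],0),("bowl",[642,-258,0],0),("tin",[635,-7,0],1),("espresso_tray",[474,169,.13],1),("cupping_tray",[453,-179,-.1],1)]:
    print(n,fit(n,p,yaw=y))
E
```

```text
tamper [(array([636.87, 245.92]), np.float64(0.672)), (array([636.82, 245.67]), np.float64(0.571)), (array([636.73, 246.42]), np.float64(0.097))]
jar [(array([ 536.07, -422.06]), np.float64(0.134)), (array([ 536.38, -422.3 ]), np.float64(0.075)), (array([ 535.45, -421.86]), np.float64(0.05))]
cup [(array([509.17, 408.02]), np.float64(0.211)), (array([509.13, 407.8 ]), np.float64(0.071)), (array([509.08, 407.48]), np.float64(0.138))]
bowl [(array([ 641.86, -257.34]), np.float64(0.164)), (array([ 642.14, -257.32]), np.float64(0.041)), (array([ 642.94, -257.68]), np.float64(0.121))]
tin [(array([ 6.4141e+02, -6.0000e-02, -1.0000e-02]), np.float64(0.164)), (array([ 6.4123e+02,  3.7000e-01, -2.0000e-02]), np.float64(0.038)), (array([ 6.4104e+02, -2.1000e-01, -4.0000e-02]), np.float64(0.123))]
espresso_tray [(array([4.7227e+02, 1.6768e+02, 1.7000e-01]), np.float64(0.114)), (array([4.7229e+02, 1.6676e+02, 1.7000e-01]), np.float64(0.038)), (array([4.7117e+02, 1.6900e+02, 1.7000e-01]), np.float64(0.075))]
cupping_tray [(array([ 4.5502e+02, -1.7930e+02, -8.0000e-02]), np.float64(0.112)), (array([ 4.5529e+02, -1.7981e+02, -8.0000e-02]), np.float64(0.03)), (array([ 4.5475e+02, -1.7979e+02, -7.0000e-02]), np.float64(0.078))]
```

>>> play_rows --series '[[[1,-13.455,-4.508,0,0,0,14.64],[1,-13.455,-4.508,0,0,0,14.64],[1,-13.455,-4.508,0,0,0,14.64],[1,-13.455,-4.508,0,0,0,14.64],[1,-13.455,-4.508,0,0,0,14.64],[1,-13.455,-4.508,0,0,0,14.64],[1,-13.455,-4.508,0,0,0,14.64],[1,-13.455,-4.508,0,0,0,14.64],[1,-13.455,-4.508,0,0,0,14.64],[1,-13.455,-4.508,0,0,0,14.64]]]' --squeeze 30

```text
time: 3.73
eef_pos: [515.0, 331.7, 209.3]
tcp_rot: [2.198, 2.244, 0.001]
ft_force: [0.0, 1.3, 0.4]
width: 1.0
grasp_force: 0.0
```

```bash
cat > go.py <<'E'
import sys
from h import *
from scipy.spatial.transform import Rotation as Ro
# go.py X Y Z [yaw of tool y from world x, deg]: units to go, in current tool axes
s=ctrl.sense();R=Ro.from_rotvec(s["tcp_rot"]).as_matrix()
T=np.array(sys.argv[1:4],float);w=np.radians(float(sys.argv[4]) if len(sys.argv)>4 else 0)
Rt=np.c_[[-np.sin(w),np.cos(w),0],[np.cos(w),np.sin(w),0],[0,0,-1]]
print(round(s["time"],2),s["eef_pos"].round(1),"units",(R.T@(T-s["eef_pos"])/40).round(3),(np.degrees(Ro.from_matrix(R.T@Rt).as_rotvec())/5).round(2),"w",round(s["width"],2),round(s["grasp_force"],1))
E
python3 go.py 637 246 140
```

```text
3.73 [515.  331.7 209.3] units [-2.205  3.003  1.732] [ 0.   -0.    0.24] w 1.0 0.0
```

>>> play_rows --series '[[[1,-2.2,3.0,1.7,0,0,0.24],[1,-2.2,3.0,1.7,0,0,0.24],[1,-2.2,3.0,1.7,0,0,0.24],[1,-2.2,3.0,1.7,0,0,0.24],[1,-2.2,3.0,1.7,0,0,0.24],[1,-2.2,3.0,1.7,0,0,0.24],[1,-2.2,3.0,1.7,0,0,0.24],[1,-2.2,3.0,1.7,0,0,0.24]]]'

```text
time: 4.4
eef_pos: [635.6, 249.6, 142.6]
tcp_rot: [2.213, 2.229, 0.003]
ft_force: [-0.7, 0.8, -0.4]
width: 0.999
grasp_force: 0.0
```

```bash
python3 go.py 637 246 36
```

```text
4.4 [635.6 249.6 142.6] units [-0.092  0.028  2.666] [ 0.02 -0.01  0.08] w 1.0 0.0
```

>>> play_rows --series '[[[1,0,0,0.8,0,0,0],[1,0,0,1.6,0,0,0],[1,0,0,2.2,0,0,0],[1,0,0,2.6,0,0,0],[1,0,0,2.6,0,0,0],[1,0,0,2.6,0,0,0],[1,0,0,2.6,0,0,0]]]'

```text
time: 4.98
eef_pos: [636.6, 249.7, 40.1]
tcp_rot: [2.212, 2.228, 0.006]
ft_force: [-0.2, 0.4, 0.8]
width: 1.001
grasp_force: 0.0
```

```bash
python3 go.py 637 246 36; python3 -c "
from h import *
cv2.imwrite('pics/a1.png',ctrl.capture('side')[100:260,220:420,::-1].repeat(3,0).repeat(3,1))"
```

```text
4.98 [636.6 249.7  40.1] units [-0.092  0.009  0.103] [ 0.04 -0.02  0.08] w 1.0 0.0
```

View pics/a1.png

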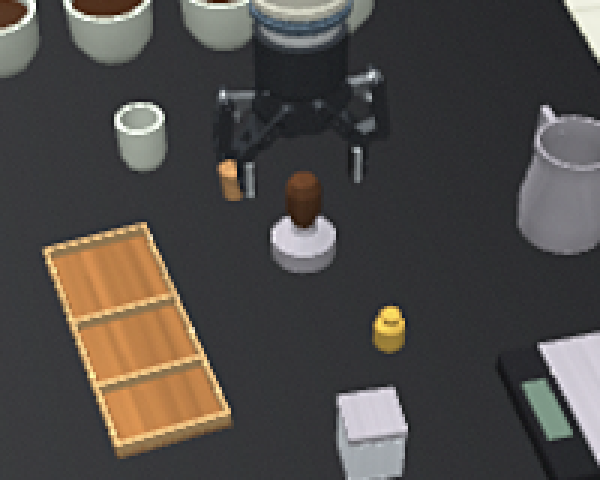

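Run:
```python
from fit import *
print(ctrl.sense()["eef_pos"])
f=lambda P:((proj("side",P)-[220,100])*3).round()
print(f([[636.6,207+i,z] for i in(43,) for z in(40,53,84)]),f([[594,249.7,53],[679,249.7,53]]))
im=ctrl.capture("side");cv2.imwrite('pics/a2.png',im[100:260,220:420,::-1].repeat(3,0).repeat(3,1))
im=ctrl.capture("top");cv2.imwrite('pics/a3.png',im[120:280,140:340,::-1].repeat(3,0).repeat(3,1))
```

```text
[637.02404073 249.52628349  40.47149597]
[[300. 214.]
 [300. 202.]
 [300. 175.]] [[253. 209.]
 [347. 196.]]
```

View pics/a3.png

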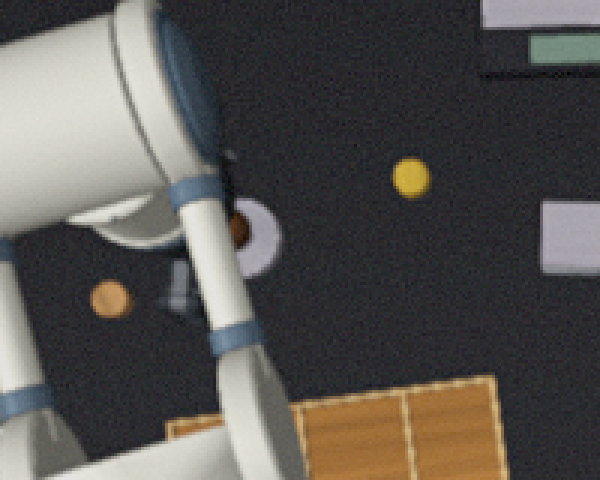

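Run:
```python
from fit import *
for z in (40,55,70,90): print(z,onz("top",200,215,z)[:2],onz("side",303.5,164.5,z)[:2],onz("side",338.5,159.5,z)[:2])
print((proj("top",[[594,249.7,53],[594,249.7,100]])-[140,120])*3)
```

```text
40 [596.46202411 282.78704343] [597.61405831 285.88218432] [695.25555491 287.12348346]
55 [594.93144538 278.95060559] [595.11878979 268.40936901] [690.87432623 269.62669226]
70 [593.40086665 275.11416776] [592.62352127 250.93655369] [686.49309755 252.12990107]
90 [591.36009501 269.99891731] [589.29649657 227.63946661] [680.65145932 228.80084615]
[[221.41206793 287.72985006]
 [206.1598949  280.40569514]]
```

View pics/a2.png

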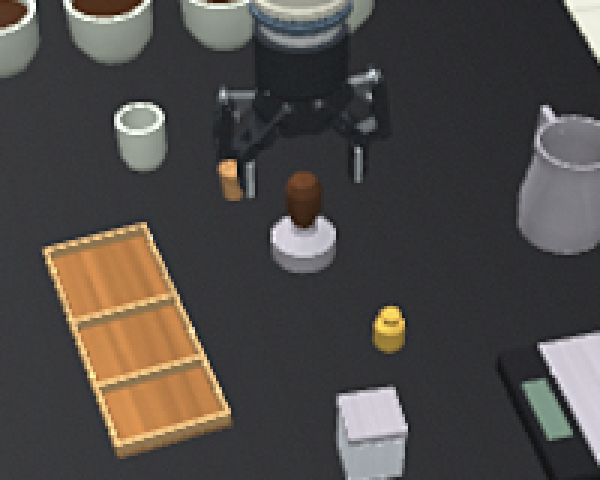

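Run:
```python
from fit import *
im=cv2.imread("pics/side0.png")
def mark(im,cam,T,ry):
    for d in (0,19,60):
      for s in (-42.5,0,42.5):
        P=np.array(T)+[s*ry[0],s*ry[1],d]
        u=proj(cam,P)[0].round().astype(int);im[min(max(u[1],0),479),min(max(u[0],0),639)]=(0,255,0)
mark(im,"side",[173.6,574,208],(.289,.957))
a=im[0:80,70:170]
s=ctrl.sense();print(s["q"],s["eef_pos"])
im=ctrl.capture("side")[:,:,::-1].copy();mark(im,"side",s["eef_pos"],(1,0));b=im[110:190,270:370]
im=ctrl.capture("top")[:,:,::-1].copy();mark(im,"top",s["eef_pos"],(1,0));c=im[160:240,160:260]
im=cv2.imread("pics/top0.png");print(proj("top",[0,0,0]),proj("side",[0,0,0]));d=im[400:480,270:370]
o=np.vstack([np.hstack([a,b]),np.hstack([c,d])]).repeat(3,0).repeat(3,1);cv2.imwrite("pics/m.png",o)
```

```text
[3.23122279e-01 3.41207861e-01 1.24492963e+00 1.46686855e-05
 1.55121657e+00 3.16633627e-01] [637.01492352 249.17083963  39.96700451]
[[322.04347673 493.03697922]] [[ 61.21650409 296.61468383]]
```

View pics/m.png

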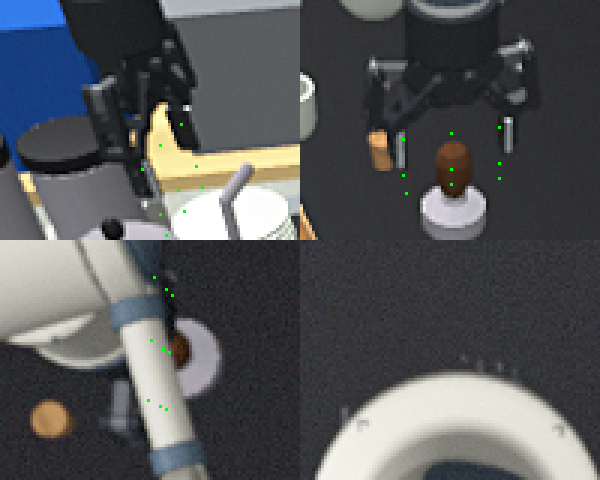

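>>> play_rows --series '[[[1,0,0,-1,0,0,0],[1,0,0,-2,0,0,0],[-1,0,0,-2.2,0,0,0],[-1,0,0,-2.2,0,0,0],[-1,0,0,-2.2,0,0,0],[-1,0,0,-2.2,0,0,0],[-1,0,0,-2.2,0,0,0],[-1,0,0,-2.2,0,0,0],[-1,0,0,-2.2,0,0,0],[-1,0,0,-2.2,0,0,0]]]'

```text
time: 6.07
eef_pos: [635.6, 248.4, 124.1]
tcp_rot: [-2.214, -2.228, 0.002]
ft_force: [0.8, -0.1, -0.7]
width: -0.006
grasp_force: 0.0
```

```bash
cat > look.py <<'E'
import sys
from fit import *
# look.py out half : crops of both cameras round the projected TCP, TCP marked
s=ctrl.sense();h=int(sys.argv[2]);o=[];k=300//(2*h)+0
for cam in("side","top"):
    im=ctrl.capture(cam)[:,:,::-1].copy();u=proj(cam,s["eef_pos"])[0].round().astype(int);print(cam,u-h,k)
    c=cv2.copyMakeBorder(im,h,h,h,h,0)[u[1]:u[1]+2*h,u[0]:u[0]+2*h].repeat(k,0).repeat(k,1);cv2.drawMarker(c,(h*k,h*k),(0,255,0),0,9,1);o.append(c)
print(s["eef_pos"].round(1),round(s["width"],3),round(s["grasp_force"],1));cv2.imwrite(f"pics/{sys.argv[1]}.png",np.hstack(o))
E
python3 look.py t1 37
```

```text
side [283 109] 4
top [171 155] 4
[635.6 248.4 124.1] -0.006 0.0
```

View pics/t1.png

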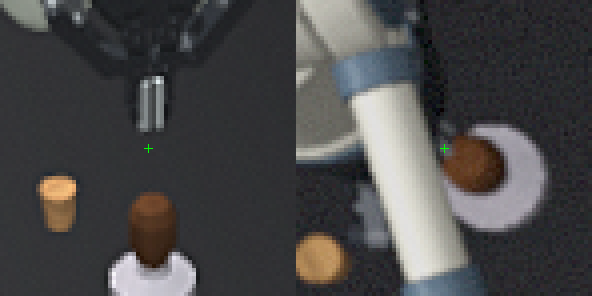

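>>> play_rows --series '[[[-1,-5.7,-6.65,0,0,0,0],[-1,-5.7,-6.65,0,0,0,0],[-1,-5.7,-6.65,0,0,0,0],[-1,-5.7,-6.65,0,0,0,0],[-1,-5.7,-6.65,0,0,0,0],[-1,-5.7,-6.65,0,0,0,0],[-1,-5.7,-6.65,0,0,0,0],[-1,-5.7,-6.65,0,0,0,0],[-1,-5.7,-6.65,0,0,0,0],[-1,-5.7,-6.65,0,0,0,0]]]'

```text
time: 7.0
eef_pos: [369.7, 17.0, 125.8]
tcp_rot: [2.216, 2.223, 0.001]
ft_force: [-0.3, 0.7, 0.2]
width: -0.002
grasp_force: 0.0
```

>>> play_rows --series '[[[-1,0,0,1,0,0,0],[-1,0,0,2,0,0,0],[-1,0,0,2,0,0,0],[-1,0,0,2,0,0,0],[-1,0,0,2,0,0,0]]]'

```text
time: 7.42
eef_pos: [372.6, 19.1, 47.5]
tcp_rot: [2.213, 2.227, 0.003]
ft_force: [0.6, -0.8, -0.0]
width: 0.001
grasp_force: 0.0
```

```bash
python3 look.py t2 37
```

```text
side [188 214] 4
top [281 285] 4
[372.6  19.1  47.5] 0.001 0.0
```

View pics/t2.png

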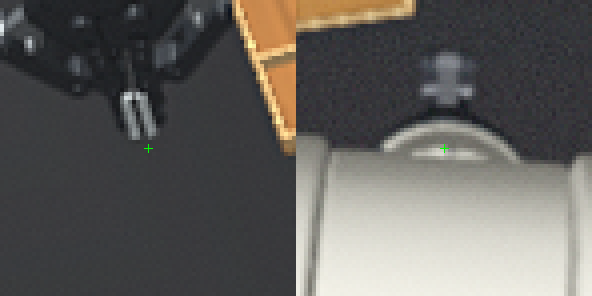

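The top view shows the gripper on its reported y, with the knuckle at column 446 against 445 predicted. The readings are therefore good, and the earlier offset was only parallax of the high knuckles. Going back to the tamper.

>>> play_rows --series '[[[1,0,0,-1,0,0,0],[1,0,0,-2,0,0,0],[1,5.67,6.61,-2.5,0,0,0],[1,5.67,6.61,-2.5,0,0,0],[1,5.67,6.61,-2.5,0,0,0],[1,5.67,6.61,-2.5,0,0,0],[1,5.67,6.61,-2.5,0,0,0],[1,5.67,6.61,-2.5,0,0,0],[1,5.67,6.61,-2.5,0,0,0],[1,5.67,6.61,-2.5,0,0,0]]]'

```text
time: 8.35
eef_pos: [625.3, 239.3, 146.9]
tcp_rot: [2.213, 2.227, 0.006]
ft_force: [-0.2, -0.3, 1.1]
width: 1.0
grasp_force: 0.0
```

>>> play_rows --series '[[[1,0,0,0,0,0,0],[1,0,0,0,0,0,0],[1,0,0,0,0,0,0],[1,0,0,0,0,0,0]]]'

```text
time: 8.68
eef_pos: [622.8, 236.7, 146.8]
tcp_rot: [2.214, 2.226, 0.004]
ft_force: [-0.1, -0.9, 0.1]
width: 0.997
grasp_force: 0.0
```

```bash
python3 go.py 637 246 34
```

```text
8.68 [622.8 236.7 146.8] units [0.229 0.348 2.821] [ 0.04 -0.01  0.06] w 1.0 0.0
```

>>> play_rows --series '[[[1,0.23,0.35,0.5,0,0,0],[1,0.23,0.35,1.3,0,0,0],[1,0.23,0.35,2.1,0,0,0],[1,0.23,0.35,2.82,0,0,0],[1,0.23,0.35,2.82,0,0,0],[1,0.23,0.35,2.82,0,0,0]]]'

```text
time: 9.18
eef_pos: [635.3, 245.3, 31.8]
tcp_rot: [-2.215, -2.227, 0.002]
ft_force: [0.8, -0.9, 0.0]
width: 1.0
grasp_force: 0.0
```

>>> play_rows --series '[[[-0.7,0,0,0,0,0,0],[-0.7,0,0,0,0,0,0],[-0.7,0,0,0,0,0,0],[-0.7,0,0,0,0,0,0],[-0.7,0,0,0,0,0,0],[-0.7,0,0,0,0,0,0],[-0.7,0,0,0,0,0,0]]]' --squeeze 40

```text
time: 9.77
eef_pos: [637.4, 246.6, 33.4]
tcp_rot: [2.214, 2.227, 0.004]
ft_force: [-0.7, -1.0, 6.9]
width: 0.353
grasp_force: 40.5
```

```bash
python3 go.py 637 246 34;python3 look.py t3 37
```

```text
9.77 [637.4 246.6  33.4] units [-0.015 -0.011 -0.014] [ 0.03 -0.01  0.07] w 0.35 40.5
side [284 137] 4
top [181 160] 4
[637.4 246.6  33.4] 0.353 40.5
```

View pics/t3.png

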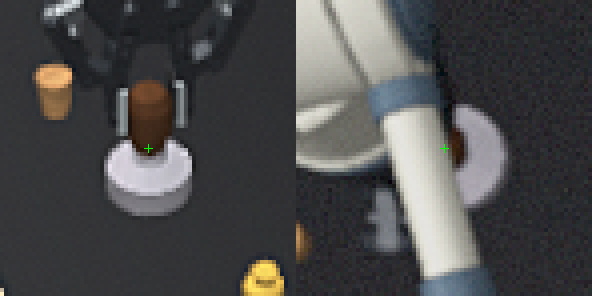

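>>> play_rows --series '[[[-0.7,0,0,-0.5,0,0,0],[-0.7,0,0,-1.2,0,0,0],[-0.7,0,-0.5,-1.5,0,0,0],[-0.7,-0.1,-1.2,-1.5,0,0,0],[-0.7,-0.15,-2,-1.5,0,0,0],[-0.7,-0.2,-2.8,-1.5,0,0,0],[-0.7,-0.2,-3.5,-1.5,0,0,0],[-0.7,-0.2,-4.1,-1.5,0,0,0],[-0.7,-0.2,-4.43,-1.5,0,0,0],[-0.7,-0.2,-4.43,-1.5,0,0,0]]]'

```text
time: 10.7
eef_pos: [456.7, 237.4, 90.8]
tcp_rot: [-2.212, -2.229, 0.003]
ft_force: [0.2, 0.2, -2.6]
width: 0.35
grasp_force: 40.9
```

```bash
python3 go.py 460 238.5 40; python3 look.py t4 37
```

```text
10.7 [456.7 237.4  90.8] units [0.027 0.085 1.27 ] [-0.02  0.    0.09] w 0.35 40.9
side [214 132] 4
top [176 244] 4
[456.7 237.4  90.8] 0.35 40.9
```

View pics/t4.png

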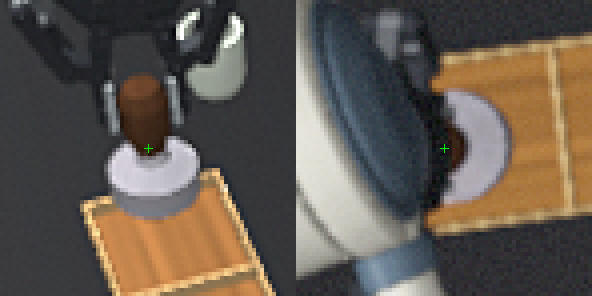

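The tamper hangs upright, its disc over the widest compartment (top crop 445–510, 90–200, clear of the divider). Lowering it.

>>> play_rows --series '[[[-0.7,0.03,0.06,0.4,0,0,0],[-0.7,0.03,0.06,0.8,0,0,0],[-0.7,0.03,0.06,1.1,0,0,0],[-0.7,0.03,0.06,1.2,0,0,0],[-0.7,0.03,0.06,1.24,0,0,0],[-0.7,0.03,0.06,1.26,0,0,0],[-0.7,0.03,0.06,1.28,0,0,0],[-0.7,0.03,0.06,1.28,0,0,0]]]'

```text
time: 11.47
eef_pos: [462.3, 238.7, 41.0]
tcp_rot: [2.214, 2.228, 0.002]
ft_force: [-0.0, 0.0, -3.4]
width: 0.351
grasp_force: 40.8
```

>>> play_rows --series '[[[-0.7,0,0,0.02,0,0,0],[-0.7,0,0,0.04,0,0,0],[-0.7,0,0,0.04,0,0,0],[-0.7,0,0,0.04,0,0,0]]]'

```text
time: 11.8
eef_pos: [461.8, 238.5, 38.7]
tcp_rot: [2.215, 2.228, 0.0]
ft_force: [-0.6, -0.2, -2.5]
width: 0.354
grasp_force: 40.8
```

>>> play_rows --series '[[[-0.7,0,0,0.02,0,0,0],[-0.7,0,0,0.03,0,0,0],[-0.7,0,0,0.03,0,0,0],[-0.7,0,0,0.03,0,0,0]]]'

```text
time: 12.13
eef_pos: [461.9, 238.6, 38.4]
tcp_rot: [2.214, 2.228, 0.001]
ft_force: [-3.6, -1.5, 5.9]
width: 0.354
grasp_force: 41.7
```

>>> play_rows --series '[[[0.3,0,0,0,0,0,0],[0.3,0,0,0,0,0,0],[0.3,0,0,0,0,0,0],[0.3,0,0,0,0,0,0],[0.3,0,0,-0.5,0,0,0],[0.3,0,0,-1.2,0,0,0],[0.3,0,0,-2,0,0,0],[0.3,0,0,-2.7,0,0,0],[1,-0.7,0.07,-2.7,0,0,0],[1,-1.5,0.16,-2.7,0,0,0]]]'

```text
time: 12.97
eef_pos: [469.5, 179.6, 148.1]
tcp_rot: [2.209, 2.231, 0.007]
ft_force: [1.0, -0.6, -0.2]
width: 0.909
grasp_force: 0.0
```

>>> play_rows --series '[[[1,-15,1.6,0,0,0,0],[1,-15,1.6,0,0,0,0],[1,-15,1.6,0,0,0,0],[1,-15,1.6,0,0,0,0],[1,-15,1.6,0,0,0,0],[1,-15,1.6,0,0,0,0],[1,-15,1.6,0,0,0,0],[1,-15,1.6,0,0,0,0],[1,-15,1.6,0,0,0,0],[1,-15,1.6,0,0,0,0]]]'

```text
time: 13.8
eef_pos: [515.1, -237.8, 145.3]
tcp_rot: [2.215, 2.228, 0.0]
ft_force: [0.3, 0.9, -0.2]
width: 1.0
grasp_force: 0.0
```

```bash
python3 go.py 536 -422 100
python3 - <<'E'
from fit import *
print(fit("tamper",[460,238.5,0,5],yaw=0))
cv2.imwrite("pics/x1.png",ctrl.capture("top")[:,:,::-1])
E
```

```text
13.8 [ 515.1 -237.8  145.3] units [-4.609  0.496  1.134] [0.   0.   0.07] w 1.0 0.0
[(array([443.42, 232.33]), np.float64(1.349)), (array([447.51, 208.33]), np.float64(0.677)), (array([440.7 , 250.09]), np.float64(0.663))]
```

>>> play_rows --series '[[[1,-4.6,0.5,0,0,0,0],[1,-4.6,0.5,0,0,0,0],[1,-4.6,0.5,0,0,0,0],[1,-4.6,0.5,0,0,0,0],[1,-4.6,0.5,0,0,0,0],[1,-4.6,0.5,0.3,0,0,0],[1,-4.6,0.5,0.7,0,0,0],[1,-4.6,0.5,1.1,0,0,0],[1,-4.6,0.5,1.1,0,0,0],[1,-4.6,0.5,1.1,0,0,0]]]'

```text
time: 14.78
eef_pos: [536.2, -417.2, 99.9]
tcp_rot: [-2.211, -2.228, -0.0]
ft_force: [1.0, 0.7, 0.4]
width: 1.001
grasp_force: 0.0
```

```bash
python3 go.py 536 -422 26
```

```text
14.78 [ 536.2 -417.2   99.9] units [-0.124 -0.002  1.847] [-0.03 -0.03  0.09] w 1.0 0.0
```

>>> play_rows --series '[[[1,-0.12,0,0.4,0,0,0],[1,-0.12,0,1,0,0,0],[1,-0.12,0,1.5,0,0,0],[1,-0.12,0,1.85,0,0,0],[1,-0.12,0,1.85,0,0,0],[-0.4,-0.12,0,1.85,0,0,0],[-0.4,-0.12,0,1.85,0,0,0],[-0.4,-0.12,0,1.85,0,0,0],[-0.4,-0.12,0,1.85,0,0,0],[-0.4,-0.12,0,1.85,0,0,0]]]' --squeeze 30

```text
time: 15.62
eef_pos: [537.2, -424.9, 29.7]
tcp_rot: [2.212, 2.226, 0.0]
ft_force: [0.5, 1.6, 3.9]
width: 0.456
grasp_force: 30.4
```

>>> play_rows --series '[[[-0.4,0,0,0,0,0,0],[-0.4,0,0,0,0,0,0],[-0.4,0,0,0,0,0,0]]]'

```text
time: 15.87
eef_pos: [537.2, -424.9, 29.7]
tcp_rot: [2.212, 2.226, 0.001]
ft_force: [-0.1, 0.8, 6.3]
width: 0.456
grasp_force: 30.5
```

>>> play_rows --series '[[[-0.4,0,0,-0.4,0,0,0],[-0.4,0,0,-1.0,0,0,0],[-0.4,0,0,-1.5,0,0,0],[-0.4,0.4,-0.04,-1.5,0,0,0],[-0.4,1.1,-0.12,-1.5,0,0,0],[-0.4,1.9,-0.2,-1.5,0,0,0],[-0.4,2.8,-0.3,-1.5,0,0,0],[-0.4,3.7,-0.4,-1.5,0,0,0],[-0.4,4.6,-0.5,-1.5,0,0,0],[-0.4,5.5,-0.6,-1.5,0,0,0]]]'

```text
time: 16.7
eef_pos: [510.3, -202.8, 87.1]
tcp_rot: [-2.215, -2.227, 0.0]
ft_force: [1.1, 0.4, -1.0]
width: 0.454
grasp_force: 30.6
```

```bash
python3 go.py 474.8 152.7 90; python3 look.py t5 37
```

```text
16.7 [ 510.3 -202.8   87.1] units [ 8.892 -0.84  -0.07 ] [-0.   -0.    0.06] w 0.45 30.6
side [264 280] 4
top [390 223] 4
[ 510.3 -202.8   87.1] 0.454 30.6
```

View pics/t5.png

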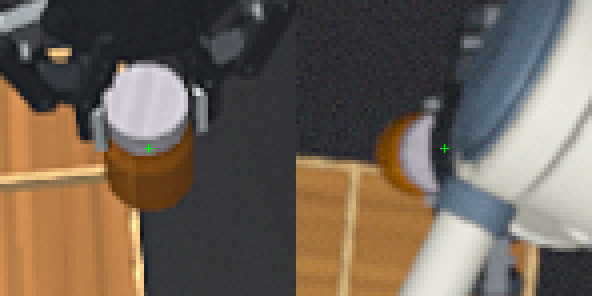

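>>> play_rows --series '[[[-0.4,0.9,-0.1,0,0,0,0],[-0.4,1.9,-0.2,0,0,0,0],[-0.4,2.9,-0.3,0,0,0,0],[-0.4,3.9,-0.4,0,0,0,0],[-0.4,4.9,-0.5,0,0,0,0],[-0.4,5.9,-0.6,0,0,0,0],[-0.4,6.9,-0.7,0,0,0,0],[-0.4,7.8,-0.8,0,0,0,0],[-0.4,8.5,-0.85,0,0,0,0],[-0.4,8.8,-0.87,0,0,0,0]]]'

```text
time: 17.63
eef_pos: [473.7, 150.4, 87.4]
tcp_rot: [-2.211, -2.231, -0.001]
ft_force: [0.1, 0.0, -1.1]
width: 0.455
grasp_force: 30.8
```

>>> play_rows --series '[[[-0.4,0,0,0,0,0,0],[-0.4,0,0,0,0,0,0],[-0.4,0,0,0,0,0,0]]]'

```text
time: 17.88
eef_pos: [474.4, 146.1, 87.3]
tcp_rot: [2.215, 2.227, -0.001]
ft_force: [-0.1, -0.5, -2.3]
width: 0.457
grasp_force: 30.8
```

```bash
python3 go.py 474.8 149 37
```

```text
17.88 [474.4 146.1  87.3] units [0.074 0.01  1.256] [-0.    0.01  0.06] w 0.46 30.8
```

>>> play_rows --series '[[[-0.4,0.07,0,0.4,0,0,0],[-0.4,0.07,0,0.8,0,0,0],[-0.4,0.07,0,1.1,0,0,0],[-0.4,0.07,0,1.2,0,0,0],[-0.4,0.07,0,1.24,0,0,0],[-0.4,0.07,0,1.26,0,0,0],[-0.4,0.07,0,1.26,0,0,0]]]'

```text
time: 18.47
eef_pos: [474.6, 150.0, 37.7]
tcp_rot: [2.215, 2.227, 0.001]
ft_force: [-0.7, 0.2, -0.4]
width: 0.453
grasp_force: 30.8
```

>>> play_rows --series '[[[-0.4,0,0,0.02,0,0,0],[-0.4,0,0,0.04,0,0,0],[-0.4,0,0,0.04,0,0,0],[-0.4,0,0,0.04,0,0,0]]]'

```text
time: 18.8
eef_pos: [474.2, 150.3, 35.7]
tcp_rot: [2.214, 2.228, 0.001]
ft_force: [-0.7, 0.1, -1.6]
width: 0.45
grasp_force: 30.8
```

>>> play_rows --series '[[[-0.4,0,0,0.02,0,0,0],[-0.4,0,0,0.03,0,0,0],[-0.4,0,0,0.03,0,0,0],[-0.4,0,0,0.03,0,0,0]]]'

```text
time: 19.13
eef_pos: [474.3, 150.4, 34.7]
tcp_rot: [2.214, 2.228, 0.001]
ft_force: [-1.5, 0.8, 3.1]
width: 0.455
grasp_force: 31.1
```

>>> play_rows --series '[[[-0.4,0,0,0.02,0,0,0],[-0.4,0,0,0.02,0,0,0],[-0.4,0,0,0.02,0,0,0]]]'

```text
time: 19.38
eef_pos: [474.3, 150.5, 34.7]
tcp_rot: [2.214, 2.228, 0.002]
ft_force: [-3.7, 0.1, 6.6]
width: 0.452
grasp_force: 31.5
```

>>> play_rows --series '[[[0.3,0,0,0,0,0,0],[0.3,0,0,0,0,0,0],[0.3,0,0,0,0,0,0],[0.3,0,0,0,0,0,0],[0.3,0,0,-0.5,0,0,0],[0.3,0,0,-1.2,0,0,0],[0.3,0,0,-2.1,0,0,0],[0.3,0,0,-3,0,0,0],[1,0.3,0,-3,0,0,0],[1,0.8,0.1,-3,0,0,0]]]'

```text
time: 20.22
eef_pos: [479.5, 182.0, 157.1]
tcp_rot: [2.215, 2.223, 0.008]
ft_force: [-0.4, 0.3, -0.8]
width: 0.908
grasp_force: 0.0
```

>>> play_rows --series '[[[1,1,0.13,0,0,0,0],[1,2,0.26,0,0,0,0],[1,3,0.4,0,0,0,0],[1,4,0.55,0,0,0,0],[1,5,0.7,0,0,0,0],[1,5.5,0.78,0,0,0,0],[1,5.63,0.78,0.3,0,0,0],[1,5.63,0.78,0.8,0,0,0],[1,5.63,0.78,1.3,0,0,0],[1,5.63,0.78,1.3,0,0,0]]]'

```text
time: 21.05
eef_pos: [505.6, 405.7, 94.8]
tcp_rot: [-2.214, -2.227, 0.014]
ft_force: [-0.9, -1.2, -2.1]
width: 1.004
grasp_force: 0.0
```

```bash
python3 go.py 509 407 14; python3 look.py t6 37
```

```text
21.05 [505.6 405.7  94.8] units [0.043 0.1   2.019] [-0.08  0.07  0.07] w 1.0 0.0
side [226  89] 4
top [ 94 217] 4
[505.6 405.7  94.8] 1.004 0.0
```

>>> play_rows --series '[[[1,0.04,0.08,0.4,0,0,0],[1,0.04,0.08,1,0,0,0],[1,0.04,0.08,1.6,0,0,0],[1,0.04,0.08,2.0,0,0,0],[1,0.04,0.08,2.0,0,0,0],[-0.4,0.04,0.08,2.0,0,0,0],[-0.4,0.04,0.08,2.0,0,0,0],[-0.4,0.04,0.08,2.0,0,0,0],[-0.4,0.04,0.08,2.0,0,0,0],[-0.4,0.04,0.08,2.0,0,0,0]]]' --squeeze 25

```text
time: 21.98
eef_pos: [511.8, 410.3, 24.6]
tcp_rot: [2.214, 2.228, 0.007]
ft_force: [-1.7, -0.9, 5.1]
width: 0.504
grasp_force: 24.6
```

>>> play_rows --series '[[[-0.4,0,0,0,0,0,0],[-0.4,0,0,0,0,0,0],[-0.4,0,0,0,0,0,0]]]'

```text
time: 22.23
eef_pos: [511.8, 410.3, 24.6]
tcp_rot: [2.214, 2.228, 0.007]
ft_force: [-1.6, 1.2, 6.4]
width: 0.501
grasp_force: 24.6
```

Run:
```python
from fit import *
s=ctrl.sense();print(s["eef_pos"],s["tcp_rot"])
print(fit("cup",[509,407,0],yaw=0,cams=("side",),thr=110))
```

```text
[511.83561491 410.34046101  24.64349415] [2.21417419 2.22828217 0.00672657]
[(array([510.44, 409.75]), np.float64(0.113))]
```

>>> play_rows --series '[[[0.6,0,0,0,0,0,0],[0.6,0,0,0,0,0,0],[0.6,0,0,0,0,0,0],[0.6,0,0,0.15,0,0,0],[0.6,0,0,0.27,0,0,0],[0.6,0,0,0.27,0,0,0],[-0.4,0,0,0.27,0,0,0],[-0.4,0,0,0.27,0,0,0],[-0.4,0,0,0.27,0,0,0],[-0.4,0,0,0.27,0,0,0]]]'

```text
time: 23.12
eef_pos: [511.0, 409.3, 10.6]
tcp_rot: [2.215, 2.228, 0.0]
ft_force: [-0.3, -0.4, -1.3]
width: 0.523
grasp_force: 25.6
```

>>> play_rows --series '[[[-0.4,0,0,0,0,0,0],[-0.4,0,0,0,0,0,0],[-0.4,0,0,0,0,0,0]]]'

```text
time: 23.37
eef_pos: [510.9, 409.2, 10.5]
tcp_rot: [2.215, 2.228, -0.0]
ft_force: [-0.1, 0.0, -0.9]
width: 0.527
grasp_force: 25.7
```

>>> play_rows --series '[[[-0.4,0,0,-0.3,0,0,0],[-0.4,0,0,-0.9,0,0,0],[-0.4,0,0,-1.7,0,0,0],[-0.4,-0.1,0,-2.5,0,0,0],[-0.4,-0.6,0,-3.0,0,0,0],[-0.4,-1.4,-0.1,-3.0,0,0,0],[-0.4,-2.2,-0.16,-3.0,0,0,0],[-0.4,-3.1,-0.22,-3.0,0,0,0],[-0.4,-4,-0.3,-3.0,0,0,0],[-0.4,-4.9,-0.36,-3.0,0,0,0]]]'

```text
time: 24.2
eef_pos: [497.3, 211.8, 131.8]
tcp_rot: [2.214, 2.228, 0.002]
ft_force: [0.3, -0.2, -0.8]
width: 0.527
grasp_force: 25.8
```

>>> play_rows --series '[[[-0.4,-0.9,-0.07,0,0,0,0],[-0.4,-1.8,-0.14,0,0,0,0],[-0.4,-2.5,-0.2,0,0,0,0],[-0.4,-3.0,-0.24,0,0,0,0],[-0.4,-3.29,-0.24,0,0,0,0],[-0.4,-3.29,-0.24,0,0,0,0],[-0.4,-3.29,-0.24,0,0,0,0]]]'

```text
time: 24.78
eef_pos: [489.2, 81.7, 131.3]
tcp_rot: [2.216, 2.227, 0.002]
ft_force: [-0.2, -0.4, -0.8]
width: 0.53
grasp_force: 25.8
```

```bash
python3 go.py 487 81.7 18; python3 look.py t7 37
```

```text
24.78 [489.2  81.7 131.3] units [-2.000e-03 -5.700e-02  2.832e+00] [ 0.01 -0.01  0.06] w 0.53 25.8
side [233 161] 4
top [251 230] 4
[489.2  81.7 131.3] 0.53 25.8
```

View pics/t7.png

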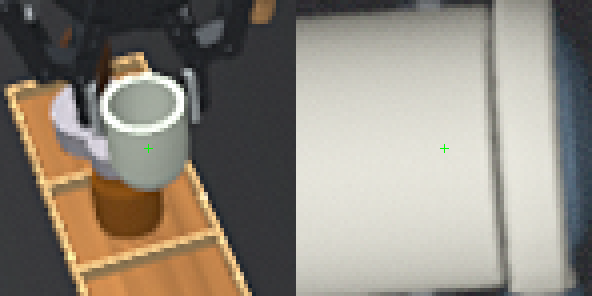

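The cup is held upright, with the jar in the middle compartment and the tamper in the far one. Lowering the cup.

>>> play_rows --series '[[[-0.4,0,-0.06,0.6,0,0,0],[-0.4,0,-0.06,1.3,0,0,0],[-0.4,0,-0.06,1.9,0,0,0],[-0.4,0,-0.06,2.4,0,0,0],[-0.4,0,-0.06,2.65,0,0,0],[-0.4,0,-0.06,2.75,0,0,0],[-0.4,0,-0.06,2.8,0,0,0],[-0.4,0,-0.06,2.82,0,0,0],[-0.4,0,-0.06,2.82,0,0,0]]]'

```text
time: 25.63
eef_pos: [487.4, 81.8, 19.2]
tcp_rot: [2.213, 2.228, 0.003]
ft_force: [-0.5, 0.2, -0.8]
width: 0.529
grasp_force: 25.8
```

>>> play_rows --series '[[[-0.4,0,0,0.02,0,0,0],[-0.4,0,0,0.03,0,0,0],[-0.4,0,0,0.03,0,0,0],[-0.4,0,0,0.03,0,0,0]]]'

```text
time: 25.97
eef_pos: [486.7, 81.5, 17.0]
tcp_rot: [2.215, 2.228, 0.001]
ft_force: [-0.3, -0.4, -1.4]
width: 0.524
grasp_force: 25.8
```

>>> play_rows --series '[[[-0.4,0,0,0.02,0,0,0],[-0.4,0,0,0.03,0,0,0],[-0.4,0,0,0.03,0,0,0],[-0.4,0,0,0.03,0,0,0]]]'

```text
time: 26.3
eef_pos: [486.5, 81.5, 15.4]
tcp_rot: [2.215, 2.228, 0.0]
ft_force: [0.5, -0.1, -1.2]
width: 0.531
grasp_force: 25.8
```

>>> play_rows --series '[[[-0.4,0,0,0.02,0,0,0],[-0.4,0,0,0.02,0,0,0],[-0.4,0,0,0.02,0,0,0]]]'

```text
time: 26.55
eef_pos: [486.6, 81.6, 15.3]
tcp_rot: [2.215, 2.228, 0.0]
ft_force: [-3.4, 0.0, 5.4]
width: 0.525
grasp_force: 26.3
```

>>> play_rows --series '[[[0.3,0,0,0,0,0,0],[0.3,0,0,0,0,0,0],[0.3,0,0,0,0,0,0],[0.3,0,0,0,0,0,0],[0.3,0,0,-0.5,0,0,0],[0.3,0,0,-1.2,0,0,0],[0.3,0,0,-2.1,0,0,0],[1,0,0,-2.8,0,0,0],[1,-0.5,0.2,-2.8,0,0,0],[1,-1.3,0.6,-2.8,0,0,0]]]'

```text
time: 27.38
eef_pos: [511.9, 31.3, 130.0]
tcp_rot: [2.208, 2.231, 0.008]
ft_force: [0.3, -0.6, 0.2]
width: 1.0
grasp_force: 0.0
```

>>> play_rows --series '[[[1,-0.9,0.4,0,0,0,0],[1,-1.8,0.8,0,0,0,0],[1,-2.7,1.2,0,0,0,0],[1,-3.6,1.6,0,0,0,0],[1,-4.5,2,0,0,0,0],[1,-5.4,2.4,0,0,0,0],[1,-6.3,2.8,0,0,0,0],[1,-7.0,3.2,0,0,0,0],[1,-7.17,3.29,0,0,0,0],[1,-7.17,3.29,0,0,0,0]]]'

```text
time: 28.22
eef_pos: [644.1, -258.5, 124.7]
tcp_rot: [-2.217, -2.224, 0.002]
ft_force: [0.5, 0.3, -0.9]
width: 1.0
grasp_force: 0.0
```

```bash
python3 go.py 642.2 -257.4 80; python3 go.py 642.2 -257.4 12
```

```text
28.22 [ 644.1 -258.5  124.7] units [ 0.028 -0.045  1.117] [-0.02 -0.01  0.04] w 1.0 0.0
28.22 [ 644.1 -258.5  124.7] units [ 0.027 -0.042  2.817] [-0.02 -0.01  0.04] w 1.0 0.0
```

>>> play_rows --series '[[[1,0.02,-0.04,0.5,0,0,0],[1,0.02,-0.04,1,0,0,0],[1,0.02,-0.04,1.3,0,0,0],[1,0.02,-0.04,1.3,0,0,0],[1,0.02,-0.04,1.3,0,0,0]]]'

```text
time: 28.63
eef_pos: [641.9, -254.2, 74.1]
tcp_rot: [-2.212, -2.228, 0.001]
ft_force: [0.3, -0.8, 0.8]
width: 1.0
grasp_force: 0.0
```

```bash
python3 go.py 642.2 -257.4 10
```

```text
28.63 [ 641.9 -254.2   74.1] units [-0.08   0.008  1.601] [-0.02 -0.01  0.08] w 1.0 0.0
```

>>> play_rows --series '[[[1,-0.06,0,0.3,0,0,0],[1,-0.06,0,0.7,0,0,0],[1,-0.06,0,1.1,0,0,0],[1,-0.06,0,1.4,0,0,0],[1,-0.06,0,1.58,0,0,0],[1,-0.06,0,1.58,0,0,0],[1,-0.06,0,1.58,0,0,0]]]'

```text
time: 29.22
eef_pos: [642.6, -257.9, 11.5]
tcp_rot: [-2.215, -2.228, 0.0]
ft_force: [0.6, 0.1, -0.6]
width: 0.999
grasp_force: 0.0
```

>>> play_rows --series '[[[0,0,0,0,0,0,0],[0,0,0,0,0,0,0],[0,0,0,0,0,0,0],[0,0,0,0,0,0,0],[0,0,0,0,0,0,0],[0,0,0,0,0,0,0]]]'

```text
time: 29.72
eef_pos: [643.6, -258.4, 13.5]
tcp_rot: [2.213, 2.226, 0.002]
ft_force: [-1.0, -0.1, 6.2]
width: 0.753
grasp_force: 28.2
```

>>> play_rows --series '[[[0,0,0,-0.3,0,0,0],[0,0,0,-0.8,0,0,0],[0,0.03,-0.2,-1.3,0,0,0],[0,0.15,-0.8,-1.3,0,0,0],[0,0.35,-1.6,-1.3,0,0,0],[0,0.55,-2.5,-1.3,0,0,0],[0,0.75,-3.4,-1.3,0,0,0],[0,0.9,-4.2,-1.3,0,0,0],[0,1.05,-4.79,-1.3,0,0,0],[0,1.05,-4.79,-1.3,0,0,0]]]'

```text
time: 30.55
eef_pos: [446.8, -216.0, 63.1]
tcp_rot: [-2.214, -2.225, 0.002]
ft_force: [-0.1, -0.7, -1.7]
width: 0.758
grasp_force: 28.5
```

>>> play_rows --series '[[[0,0,0,0,0,0,0],[0,0,0,0,0,0,0],[0,0,0,0,0,0,0]]]'

```text
time: 30.8
eef_pos: [451.6, -217.4, 63.8]
tcp_rot: [2.214, 2.228, 0.0]
ft_force: [0.1, 0.2, -1.1]
width: 0.751
grasp_force: 28.5
```

```bash
python3 go.py 452 -216.4 21
```

```text
30.8 [ 451.6 -217.4   63.8] units [0.024 0.01  1.07 ] [0.01 0.   0.07] w 0.75 28.5
```

>>> play_rows --series '[[[0,0.02,0,0.3,0,0,0],[0,0.02,0,0.65,0,0,0],[0,0.02,0,0.9,0,0,0],[0,0.02,0,1.0,0,0,0],[0,0.02,0,1.05,0,0,0],[0,0.02,0,1.07,0,0,0],[0,0.02,0,1.07,0,0,0]]]'

```text
time: 31.38
eef_pos: [451.0, -216.4, 20.8]
tcp_rot: [2.214, 2.228, 0.0]
ft_force: [0.5, -0.2, -0.8]
width: 0.752
grasp_force: 28.5
```

>>> play_rows --series '[[[0,0,0,0.02,0,0,0],[0,0,0,0.03,0,0,0],[0,0,0,0.03,0,0,0],[0,0,0,0.03,0,0,0]]]'

```text
time: 31.72
eef_pos: [450.8, -216.4, 19.7]
tcp_rot: [2.214, 2.228, 0.0]
ft_force: [0.0, -0.6, -0.2]
width: 0.754
grasp_force: 28.5
```

>>> play_rows --series '[[[0,0,0,0.02,0,0,0],[0,0,0,0.03,0,0,0],[0,0,0,0.03,0,0,0],[0,0,0,0.03,0,0,0]]]'

```text
time: 32.05
eef_pos: [450.8, -216.4, 18.6]
tcp_rot: [2.214, 2.228, 0.0]
ft_force: [-0.8, 0.1, 1.6]
width: 0.753
grasp_force: 28.6
```

>>> play_rows --series '[[[0,0,0,0.02,0,0,0],[0,0,0,0.02,0,0,0],[0,0,0,0.02,0,0,0]]]'

```text
time: 32.3
eef_pos: [450.9, -216.4, 18.5]
tcp_rot: [2.214, 2.228, 0.0]
ft_force: [-2.9, 1.5, 5.5]
width: 0.754
grasp_force: 29.0
```

>>> play_rows --series '[[[1,0,0,0,0,0,0],[1,0,0,0,0,0,0],[1,0,0,0,0,0,0],[1,0,0,0,0,0,0],[1,0,0,-0.5,0,0,0],[1,0,0,-1.2,0,0,0],[1,0,0,-2,0,0,0],[1,0,0,-2.7,0,0,0],[1,0.4,0.35,-2.7,0,0,0],[1,1,0.9,-2.7,0,0,0]]]'

```text
time: 33.13
eef_pos: [487.2, -177.9, 128.5]
tcp_rot: [2.215, 2.22, 0.002]
ft_force: [1.0, 0.2, -0.2]
width: 1.0
grasp_force: 0.0
```

>>> play_rows --series '[[[1,0.6,0.5,0,0,0,0],[1,1.3,1.1,0,0,0,0],[1,2.0,1.7,0,0,0,0],[1,2.7,2.3,0,0,0,0],[1,3.4,2.9,0,0,0,0],[1,4.0,3.5,0,0,0,0],[1,4.41,3.86,0.3,0,0,0],[1,4.41,3.86,0.8,0,0,0],[1,4.41,3.86,0.8,0,0,0],[1,4.41,3.86,0.8,0,0,0]]]'

```text
time: 33.97
eef_pos: [638.7, 1.3, 91.3]
tcp_rot: [-2.212, -2.226, 0.005]
ft_force: [0.6, -0.2, 0.5]
width: 0.997
grasp_force: 0.0
```

```bash
python3 go.py 641.3 0 16 -0.9
```

```text
33.97 [638.7   1.3  91.3] units [-0.033  0.074  1.883] [-0.05  0.    0.25] w 1.0 0.0
```

>>> play_rows --series '[[[1,-0.03,0.06,0.4,0,0,0.2],[1,-0.03,0.06,0.9,0,0,0.2],[1,-0.03,0.06,1.4,0,0,0.2],[1,-0.03,0.06,1.8,0,0,0.2],[1,-0.03,0.06,2.0,0,0,0.2],[1,-0.03,0.06,2.0,0,0,0.2],[1,-0.03,0.06,2.0,0,0,0.2]]]'

```text
time: 34.55
eef_pos: [642.4, -0.5, 14.6]
tcp_rot: [2.234, 2.207, 0.001]
ft_force: [0.7, 0.0, -0.1]
width: 0.997
grasp_force: 0.0
```

>>> play_rows --series '[[[-0.4,0,0,0,0,0,0],[-0.4,0,0,0,0,0,0],[-0.4,0,0,0,0,0,0],[-0.4,0,0,0,0,0,0],[-0.4,0,0,0,0,0,0],[-0.4,0,0,0,0,0,0],[-0.4,0,0,0,0,0,0]]]' --squeeze 30

```text
time: 35.13
eef_pos: [642.9, 0.0, 14.8]
tcp_rot: [2.233, 2.208, 0.002]
ft_force: [-0.8, -0.8, 5.6]
width: 0.528
grasp_force: 31.5
```

>>> play_rows --series '[[[-0.4,0,0,-0.4,0,0,0],[-0.4,0,0,-1.0,0,0,0.2],[-0.4,-0.2,-0.3,-1.5,0,0,0.4],[-0.4,-0.7,-1,-1.5,0,0,0.69],[-0.4,-1.25,-1.8,-1.5,0,0,0.69],[-0.4,-1.8,-2.6,-1.5,0,0,0.69],[-0.4,-2.4,-3.4,-1.5,0,0,0.69],[-0.4,-2.9,-4.1,-1.5,0,0,0.69],[-0.4,-3.2,-4.6,-1.5,0,0,0.69],[-0.4,-3.2,-4.6,-1.5,0,0,0.69]]]'

```text
time: 35.97
eef_pos: [453.5, -127.8, 72.9]
tcp_rot: [-2.302, -2.136, 0.003]
ft_force: [0.2, -0.6, -1.0]
width: 0.533
grasp_force: 31.4
```

>>> play_rows --series '[[[-0.4,0,0,0,0,0,0],[-0.4,0,0,0,0,0,0],[-0.4,0,0,0,0,0,0]]]'

```text
time: 36.22
eef_pos: [457.4, -125.3, 73.3]
tcp_rot: [-2.298, -2.141, -0.0]
ft_force: [0.5, 0.5, -0.9]
width: 0.527
grasp_force: 31.4
```

```bash
python3 go.py 459 -128.6 22.5 -4.4
```

```text
36.22 [ 457.4 -125.3   73.3] units [-0.079  0.047  1.269] [ 0.   -0.    0.07] w 0.53 31.4
```

Floor contact is expected at z 19.8.

>>> play_rows --series '[[[-0.4,-0.08,0.05,0.3,0,0,0.07],[-0.4,-0.08,0.05,0.7,0,0,0.07],[-0.4,-0.08,0.05,1.0,0,0,0.07],[-0.4,-0.08,0.05,1.18,0,0,0.07],[-0.4,-0.08,0.05,1.24,0,0,0.07],[-0.4,-0.08,0.05,1.27,0,0,0.07],[-0.4,-0.08,0.05,1.27,0,0,0.07]]]'

```text
time: 36.8
eef_pos: [458.7, -129.1, 22.6]
tcp_rot: [-2.306, -2.134, -0.0]
ft_force: [-0.2, -0.0, -0.8]
width: 0.527
grasp_force: 31.4
```

>>> play_rows --series '[[[-0.4,0,0,0.02,0,0,0],[-0.4,0,0,0.03,0,0,0],[-0.4,0,0,0.03,0,0,0],[-0.4,0,0,0.03,0,0,0]]]'

```text
time: 37.13
eef_pos: [458.8, -129.3, 21.9]
tcp_rot: [2.305, 2.133, 0.001]
ft_force: [-0.3, -0.3, -1.3]
width: 0.534
grasp_force: 31.4
```

>>> play_rows --series '[[[-0.4,0,0,0.02,0,0,0],[-0.4,0,0,0.04,0,0,0],[-0.4,0,0,0.04,0,0,0],[-0.4,0,0,0.04,0,0,0]]]'

```text
time: 37.47
eef_pos: [458.6, -129.2, 19.9]
tcp_rot: [2.306, 2.133, 0.0]
ft_force: [1.6, 0.2, -0.0]
width: 0.534
grasp_force: 31.5
```

>>> play_rows --series '[[[-0.4,0,0,0.02,0,0,0],[-0.4,0,0,0.02,0,0,0],[-0.4,0,0,0.02,0,0,0]]]'

```text
time: 37.72
eef_pos: [458.6, -129.3, 19.8]
tcp_rot: [2.306, 2.133, 0.0]
ft_force: [-3.7, 0.2, 5.5]
width: 0.527
grasp_force: 32.0
```

>>> play_rows --series '[[[0.3,0,0,0,0,0,0],[0.3,0,0,0,0,0,0],[0.3,0,0,0,0,0,0],[0.3,0,0,0,0,0,0],[0.3,0,0,-0.5,0,0,0],[0.3,0,0,-1.2,0,0,0],[0.3,0,0,-2.1,0,0,0],[0.3,0,0,-3,0,0,0],[0.3,0,0,-3.8,0,0,0],[0.3,0,0,-3.8,0,0,0]]]'

```text
time: 38.55
eef_pos: [461.1, -130.1, 179.0]
tcp_rot: [2.298, 2.126, 0.009]
ft_force: [0.5, 0.4, 0.2]
width: 0.653
grasp_force: 0.0
```

>>> play_rows --series '[[[0.3,-8,-2,0,0,0,0],[0.3,-8,-2,0,0,0,0],[0.3,-8,-2,0,0,0,0],[0.3,-8,-2,0,0,0,0],[0.3,-8,-2,0,0,0,0],[0.3,-8,-2,0,0,0,0],[0.3,-8,-2,0,0,0,0],[0.3,-8,-2,0,0,0,0],[0.3,-8,-2,0,0,0,0],[0.3,-8,-2,0,0,0,0]]]'

```text
time: 39.38
eef_pos: [352.7, -443.4, 169.6]
tcp_rot: [-2.308, -2.128, -0.001]
ft_force: [-0.4, 0.7, -0.2]
width: 0.651
grasp_force: 0.0
```

Run:
```python
from fit import *
o=[]
for cam,(r,c) in (("side",(100,200)),("top",(170,185))):
    im=ctrl.capture(cam)[:,:,::-1].copy();print(cam);h=290 if cam=="side" else 150
    w=190 if cam=="side" else 290
    o.append(cv2.resize(im[r:r+h,c:c+w],None,fx=(590/h if cam=="side" else 410/w),fy=(590/h if cam=="side" else 410/w),interpolation=cv2.INTER_CUBIC))
H=max(i.shape[0] for i in o);o=[cv2.copyMakeBorder(i,0,H-i.shape[0],0,0,0) for i in o]
i=np.hstack(o)[:, :800];print(i.shape);cv2.imwrite("pics/f.png",i)
```

```text
side
top
(590, 797, 3)
```

View pics/f.png

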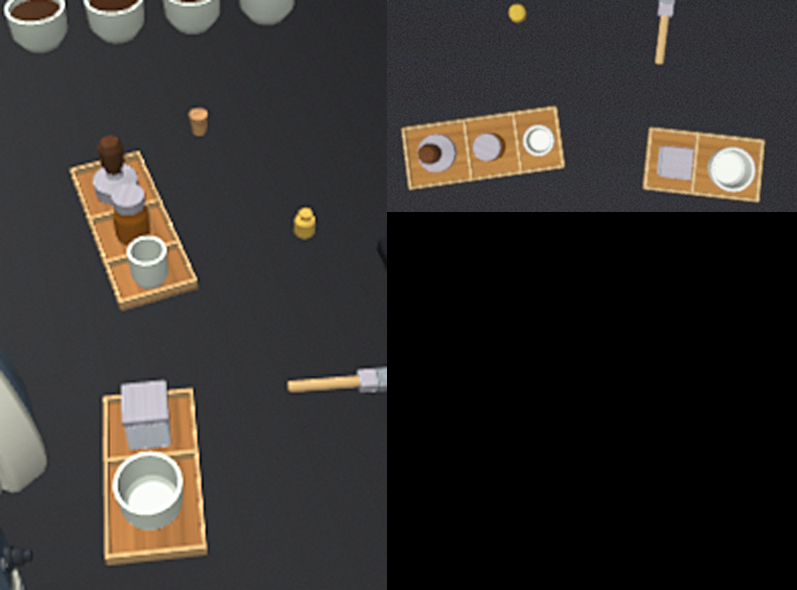

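The picture shows all five pieces upright and centred in their compartments. In the side view: tamper (112,170), jar (130,210), cup (147,262), tin (146,415), bowl (149,490). The weight, brush and cork are where they were.

```bash
python3 -c "
from rig import ctrl
print(ctrl.close_job())"
```

```text
the job is handed in; nothing more can be done
None
```

Both kits are made up and handed in: all five pieces were set down upright in their compartments, in the order asked, at about 39 s of the 136 s; the weight, brush and cork were left alone.

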